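Put the mixed-up centrifuge buckets back on their own rotor arms

ROBOT

A 6-joint arm with a two-finger parallel gripper is mounted at the origin on a cart in front of the work surface, level with it; the furniture and walls round the work are solid. World frame = base frame: x ahead of the robot, y to its left, z up, the work surface at z = 0. Lengths are in m, angles in degrees, forces in N, time in s.
With the tool pointing down it reaches from about 0.25 to 0.725 m from the base axis. Payload 9.7 kg.
Tool frame: the origin (TCP) lies on the centre line of the jaws, within the pads' length; the fingertips stand 22 mm ahead of it and the grasp point (between the pads) lies 3 mm ahead of it; z points along the fingers, y is the direction in which the jaws open and shut (so a half turn about z gives the same grasp; the last joint's range is limited). The gripper opens to 85 mm and grips with 20 to 120 N. Pads are 22 mm wide; open, the fingers measure 114 mm over their backs; the gripper's body (76 mm by 85 mm) begins 54 mm behind the grasp point. The pads swing forward as they close: fully open they stand 13 mm farther back than shut.
Start: joints at [-69.729, 4.979, 10.078, 95.1, 0, 90], TCP at [0.191, -0.516, 0.253] pointing down, gripper open.
Joint ranges: [-179.16, 179.16], [-48.56, 103.87], [-65.8, 70.77], [-126.05, 130.52], [-82.76, 87.17], [-180, 180]. Speed limits (degrees/s): [127.2, 127.2, 147.25, 180, 180, 180].

INTERFACE

Orientations are given as [roll, pitch, yaw] about the fixed x, y, z axes, in that order (R = Rz(yaw) Ry(pitch) Rx(roll)).
In Python, from workcell import monitor, eyes, job gives the robot as it stands. The module is installed in compiled form; this text tells all that it offers.
- The arm moves only by the tool drive_tool, never from a script. Its argument "plan" is a list of rows, each a list of 3 entries, a list of its own where there are three numbers: the opening, from 0 (shut) to 1 (fully open), then the shift along the world's x, y, z in m, then the turn about the world's z in degrees. In form: [[gripper, [x, y, z], yaw], ...]. A call has 1 to 10 rows; each row shifts and turns the commanded pose from where the row before left it; what a row does not reach is not made up. A row lasts 1/8 s, in which the tool goes at most 62.5 mm and 10.7 degrees, less where a joint would pass 70% of its speed; a pose out of reach is approached as far as the arm can. A call is refused whole if a number of a shift passes 0.0625 or a number of a turn 10.7, either way. A call with a gripper value outside its range is refused whole. The fingers move at their own pace and stop on an object; "grip_force" is the grip in N (left out, the last holds). Time passes only in rows, so rows that do not move let the fingers close. It gives the time, the measured TCP pose, the force and the opening at its end, in the units of the state.
- monitor.get_obs(): the state, without advancing time (a new reading comes with each control period).
- eyes.camera(name): name is "scene" or "top" or "wrist"; returns (picture, depth): 384x512x3 uint8, red, green, blue; 384x512 float32, m along the optical axis (not along the pixel's ray), 0 where there is no reading.
- eyes.camera_params(name): a dict with "fx", "fy", "cx", "cy" (pixels), "dist_coeffs" ([k1, k2, p1, p2, k3] as OpenCV has them; the pictures are not rectified), "extrinsics" (4x4, takes a point from world to camera coordinates); the wrist camera has in their place "mount" (4x4, takes a point from camera to tool coordinates, whose origin is the TCP and whose axes are the flange's). Camera axes: x right, y down, z forward; pixel columns grow to the right and rows downward; lengths in m; the calibration is good to about 2 mm. A picture is of the moment at which its call begins: read the wrist's pose just before it. camera_params takes no time and is no camera call.
- job.job_done(): hands the job in, once; it reports no verdict.
The state is a dict: "time": time; "q": joint angles; "qd": joint speeds; "joint_efforts": joint torques, N m; "ee_pos": TCP position; "tcp_rot": TCP orientation; "wrist_force": force on the tool from outside, world axes, zero at the start; "torque": the same for the moment, N m; "opening": finger opening in m.
Only numpy, scipy, OpenCV 4.12 (cv2) and the standard library are available. Lean on these libraries where they do the work, as an engineer would, in place of code of your own. Each camera call takes 0.05 s, during which the arm holds its last target.

TASK

The swing-out rotor runs true only when every bucket hangs in the collar it was balanced with, the one of its lid's colour; after cleaning, three were put back in each other's collars and the fourth, just weighed, is still on the bench scale. Put all four buckets into the collars of their own colours, fully home with the flange on the collar, using the free collar or other free room to change them round; lower them in upright rather than dropping them, and leave the flask and the beaker where they are.

Things in the scene. Friction and masses are not known exactly. Their poses are not given: they have to be found in the camera images.
- bucket_red: Loose aluminium centrifuge bucket with red lid and knob, about 0.22 kg; starts in a collar of another colour. Round; 46 mm cup tapering over its lowest 14 mm to a flat 36 mm foot; flange 64 mm wide, 62-67 mm above the foot; lid 61 mm wide up to 76 mm; knob 24 mm wide from 76 to 108 mm, to grip from above at 97 mm. Origin: centre of the foot, z up.
- bucket_yellow: Loose aluminium centrifuge bucket with yellow lid and knob, about 0.22 kg; starts in a collar of another colour. Round; 46 mm cup tapering over its lowest 14 mm to a flat 36 mm foot; flange 64 mm wide, 62-67 mm above the foot; lid 61 mm wide up to 76 mm; knob 24 mm wide from 76 to 108 mm, to grip from above at 97 mm. Origin: centre of the foot, z up.
- bucket_blue: Loose aluminium centrifuge bucket with blue lid and knob, about 0.22 kg; starts in a collar of another colour. Round; 46 mm cup tapering over its lowest 14 mm to a flat 36 mm foot; flange 64 mm wide, 62-67 mm above the foot; lid 61 mm wide up to 76 mm; knob 24 mm wide from 76 to 108 mm, to grip from above at 97 mm. Origin: centre of the foot, z up.
- bucket_green: Loose aluminium centrifuge bucket with green lid and knob, about 0.22 kg; starts on the bench scale's pan, 59 mm above the bench. Round; 46 mm cup tapering over its lowest 14 mm to a flat 36 mm foot; flange 64 mm wide, 62-67 mm above the foot; lid 61 mm wide up to 76 mm; knob 24 mm wide from 76 to 108 mm, to grip from above at 97 mm. Origin: centre of the foot, z up.
- collar_red: Red rotor collar: fixed flat ring, 81 mm outside, 54 mm bore, 12 mm high; a bucket hangs in it by its flange, foot 50 mm below the collar's origin. Origin: centre of its underside, 126 mm above the bench, z up. Which colour is where differs each time.
- collar_yellow: Yellow rotor collar: fixed flat ring, 81 mm outside, 54 mm bore, 12 mm high; a bucket hangs in it by its flange, foot 50 mm below the collar's origin. Origin: centre of its underside, 126 mm above the bench, z up. The collars lie evenly on a circle of 80 mm radius round the rotor's hub; the rotor stands at any angle and does not turn.
- collar_blue: Blue rotor collar: fixed flat ring, 81 mm outside, 54 mm bore, 12 mm high; a bucket hangs in it by its flange, foot 50 mm below the collar's origin. Origin: centre of its underside, 126 mm above the bench, z up. The collars lie in the centrifuge's round chamber, 248 mm across, whose deck is 12 mm above their tops; its open lid leans back at 45 degrees from a hinge 140 mm behind the hub, away from the robot.
- collar_green: Green rotor collar: fixed flat ring, 81 mm outside, 54 mm bore, 12 mm high; a bucket hangs in it by its flange, foot 50 mm below the collar's origin. Origin: centre of its underside, 126 mm above the bench, z up. It is the empty one at the start.
- flask: Bystander: conical glass flask with light brown contents, 62 mm across, 102 mm tall, loose, on the bench in front of and to the right of the scale. Origin at the centre of its underside.
- beaker: Bystander: clear beaker, 56 mm across, 70 mm tall, loose, on the bench in front of the scale. Origin at the centre of its underside.
Things that resemble listed ones, but are neither listed nor needed, are in the scene too. What is shaped like the bucket_green but pink or purple is not meant.

How it is judged (in metres and radians):
At the end, for the whole second after the job is handed in: Each of the four buckets hangs in the collar of its own colour: centre within 8 mm of the collar's, foot 50 mm (within 4 mm) below the collar's origin, upright within 0.1 rad, at rest and released (horizontal distance between bucket_red and collar_red below 0.008 m and z of bucket_red in the frame of collar_red between -0.054 and -0.046 m and angle between each of bucket_red, bucket_yellow, bucket_blue, bucket_green's own z axis and vertical below 0.1 rad and linear speed of each of bucket_red, bucket_yellow, bucket_blue, bucket_green below 0.02 m/s and contact force between each of bucket_red, bucket_yellow, bucket_blue, bucket_green and the fingers below 0.05 N and horizontal distance between bucket_yellow and collar_yellow below 0.008 m and z of bucket_yellow in the frame of collar_yellow between -0.054 and -0.046 m and horizontal distance between bucket_blue and collar_blue below 0.008 m and z of bucket_blue in the frame of collar_blue between -0.054 and -0.046 m and horizontal distance between bucket_green and collar_green below 0.008 m and z of bucket_green in the frame of collar_green between -0.054 and -0.046 m); the robot touches nothing.
It fails at once if a bucket is tipped by more than 35 degrees (angle between any of bucket_red, bucket_yellow, bucket_blue, bucket_green's own z axis and vertical above 0.61 rad).
It fails at once if a bucket is let fall (faster than 0.7 m/s with no finger on it, a drop of about 25 mm) ((linear speed of bucket_red above 0.7 m/s and contact force between bucket_red and the fingers below 0.01 N) or (linear speed of bucket_yellow above 0.7 m/s and contact force between bucket_yellow and the fingers below 0.01 N) or (linear speed of bucket_blue above 0.7 m/s and contact force between bucket_blue and the fingers below 0.01 N) or (linear speed of bucket_green above 0.7 m/s and contact force between bucket_green and the fingers below 0.01 N)).
It fails at once if the flask is pushed more than 30 mm or knocked over (distance of flask from where it was at the start of the episode above 0.03 m or angle between flask's own z axis and vertical above 0.5 rad).
It fails at once if the beaker is pushed more than 30 mm or knocked over (distance of beaker from where it was at the start of the episode above 0.03 m or angle between beaker's own z axis and vertical above 0.5 rad).
It also fails if it takes over 96 s, if anything falls off the work surface, if the arm or the gripper's body presses on something with over 40 N, if the wrist force passes 120 N, or if a joint passes its speed limit or range.

## Working session

There is one attempt and no reset: what is moved stays moved. The work goes in short steps, Python scripts to look and compute and a tool call to move; the robot and the scene stay as the last step left them, time stands still between calls to the robot, and variables do not carry over. Pictures are saved under pics/ and viewed, and the job is handed in when it is done.

Besides the shell and the picture viewer there is one more tool, called after "Request:" as a command line: name --argument value ..., lists and objects as JSON in quotes. drive_tool: Moves the arm, as the interface text tells. Its arguments: {"type":"object","properties":{"plan":{"type":"array","items":{"type":"array"}},"grip_force":{"type":"number"}},"required":["plan"]}

```bash
mkdir -p pics; cat > h.py <<'E'
import numpy as np, cv2
from workcell import monitor, eyes, job
def shot(name,fn):
    im,d=eyes.camera(name); cv2.imwrite('pics/'+fn+'.png',im[:,:,::-1]); np.savez('pics/'+fn+'.npz',im=im,d=d); return im,d
def ray(name,uv):
    p=eyes.camera_params(name); K=np.array([[p['fx'],0,p['cx']],[0,p['fy'],p['cy']],[0,0,1]])
    n=cv2.undistortPoints(np.array([[uv]],float),K,np.array(p['dist_coeffs']))[0,0]
    E=np.array(p['extrinsics']); R=E[:3,:3]; t=E[:3,3]
    return -R.T@t, R.T@np.array([n[0],n[1],1])
def onplane(name,uv,z):
    o,r=ray(name,uv); return o+r*(z-o[2])/r[2]
def withdepth(name,uv,d):
    o,r=ray(name,uv); return o+r*d
E
python3 - <<'E'
from h import *
print(monitor.get_obs())
for n in ('scene','top'):
    shot(n,n+'0'); p=eyes.camera_params(n); print(n,{k:np.round(v,3).tolist() for k,v in p.items()})
print(eyes.camera_params('wrist'))
E
```

```text
{'time': 0.0, 'q': array([-6.97285498e+01,  5.01063685e+00,  1.00343605e+01,  9.50988174e+01,
       -2.21885775e-03,  9.00001582e+01]), 'qd': array([ 0.08189738,  0.06414174,  0.08882643, -0.04192837,  0.02887721,
        0.11257416]), 'joint_efforts': array([-2.67953851e-06, -5.20370579e+01,  4.64821100e+01,  1.56774156e-02,
        1.37113107e-04, -3.81585664e-05]), 'ee_pos': array([ 0.19048003, -0.51575344,  0.25258665]), 'tcp_rot': array([-1.79924906e+02,  2.21906317e-03,  2.02712949e+01]), 'wrist_force': array([-0.23422137,  0.20159412, -0.69442013]), 'torque': array([0.05400524, 0.03337276, 0.02401443]), 'opening': 0.0851587472342125}
scene {'fx': 380.448, 'fy': 380.448, 'cx': 253.464, 'cy': 192.142, 'dist_coeffs': [-0.022, 0.0, 0.0, 0.0, 0.0], 'extrinsics': [[-0.869, -0.494, 0.0, 0.483], [-0.361, 0.634, -0.685, 0.274], [0.338, -0.595, -0.729, 0.918], [0.0, 0.0, 0.0, 1.0]]}
top {'fx': 434.983, 'fy': 434.983, 'cx': 255.628, 'cy': 194.033, 'dist_coeffs': [0.003, 0.0, 0.0, 0.0, 0.0], 'extrinsics': [[0.015, -1.0, 0.005, -0.032], [-0.996, -0.015, -0.093, 0.58], [0.093, -0.004, -0.996, 1.357], [0.0, 0.0, 0.0, 1.0]]}
{'fx': 331.11691462756835, 'fy': 331.11691462756835, 'cx': 258.66658952758894, 'cy': 187.03955766213792, 'dist_coeffs': array([0.02365651, 0.        , 0.        , 0.        , 0.        ]), 'mount': array([[-2.08471014e-03, -9.44986162e-01, -3.27103666e-01,
         8.53403387e-02],
       [ 9.99997610e-01, -2.18558654e-03, -5.91742810e-05,
        -3.53229532e-04],
       [-6.58994491e-04, -3.27103007e-01,  9.44988459e-01,
        -1.21257225e-01],
       [ 0.00000000e+00,  0.00000000e+00,  0.00000000e+00,
         1.00000000e+00]])}
```

View pics/scene0.png

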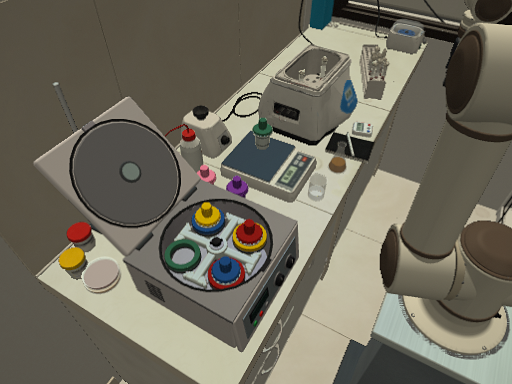

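View pics/top0.png

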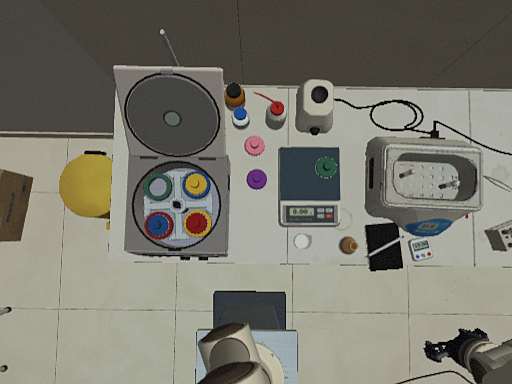

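```bash
cat >> h.py <<'E'
def world(name,d):
    p=eyes.camera_params(name); K=np.array([[p['fx'],0,p['cx']],[0,p['fy'],p['cy']],[0,0,1]])
    h,w=d.shape; u,v=np.meshgrid(np.arange(w),np.arange(h))
    n=cv2.undistortPoints(np.stack([u.ravel(),v.ravel()],1)[:,None].astype(float),K,np.array(p['dist_coeffs']))[:,0]
    P=np.c_[n,np.ones(len(n))]*d.reshape(-1,1)
    if name=='wrist': return P.reshape(h,w,3)
    E=np.array(p['extrinsics']); return ((P-E[:3,3])@E[:3,:3]).reshape(h,w,3)
RNG={'red':[(0,8),(172,180)],'yellow':[(20,32)],'blue':[(100,118)],'green':[(65,92)]}
def mask(im,c):
    hsv=cv2.cvtColor(im,cv2.COLOR_RGB2HSV); m=np.zeros(im.shape[:2],bool)
    for a,b in RNG[c]: m|=(hsv[...,0]>=a)&(hsv[...,0]<=b)&(hsv[...,1]>110)&(hsv[...,2]>50)
    return m
E
python3 - <<'E'
from h import *
for n in ('top','scene'):
    z=np.load(f'pics/{n}0.npz'); im,d=z['im'],z['d']; W=world(n,d)
    for c in RNG:
        m=mask(im,c)&(d>0)&(abs(W[...,0]-.55)<.3)&(W[...,1]>-.25)&(W[...,1]<.35)&(W[...,2]<.3)
        for lo,hi in ((.178,.195),(.160,.175),(.148,.157),(.128,.145)):
            mm=m&(W[...,2]>lo)&(W[...,2]<hi)
            k,l,s,cen=cv2.connectedComponentsWithStats(mm.astype(np.uint8))
            for i in range(1,k):
                if s[i,4]>12:
                    q=W[l==i]; print(n,c,lo,s[i].tolist(),cen[i].round(1),q.mean(0).round(4),(q.max(0)-q.min(0)).round(3))
im=cv2.imread('pics/top0.png')[140:270,110:350]; cv2.imwrite('pics/z.png',cv2.resize(im,None,fx=3.3,fy=3.3,interpolation=cv2.INTER_CUBIC))
E
```

```text
top red 0.178 [265, 97, 12, 9, 19] [271.4 100.7] [ 0.8363 -0.0643  0.1833] [0.022 0.032 0.01 ]
top red 0.178 [190, 219, 10, 9, 56] [194.6 223. ] [0.4814 0.147  0.1837] [0.022 0.025 0.009]
top red 0.148 [271, 102, 13, 13, 100] [277.3 108.1] [ 0.8242 -0.0832  0.1513] [0.038 0.036 0.008]
top red 0.148 [186, 213, 21, 21, 237] [196.5 222.9] [0.4827 0.1459 0.1516] [0.058 0.057 0.009]
top red 0.128 [145, 212, 28, 27, 203] [159.3 225.9] [0.4728 0.2555 0.1373] [0.076 0.078 0.014]
top yellow 0.178 [190, 179, 9, 9, 57] [193.8 182.9] [0.5946 0.1523 0.1831] [0.023 0.023 0.01 ]
top yellow 0.148 [185, 174, 21, 21, 236] [195.5 184.1] [0.5949 0.1518 0.1516] [0.059 0.058 0.009]
top yellow 0.128 [184, 210, 27, 27, 198] [198.7 223.3] [0.4819 0.1413 0.1374] [0.076 0.076 0.016]
top blue 0.178 [151, 221, 9, 9, 57] [154.6 224.6] [0.4753 0.2587 0.1832] [0.022 0.022 0.008]
top blue 0.148 [148, 215, 20, 20, 217] [157.7 224.6] [0.4762 0.257  0.1515] [0.055 0.055 0.009]
top blue 0.128 [182, 172, 28, 27, 179] [196.2 186.4] [0.5896 0.1514 0.1375] [0.078 0.079 0.015]
top green 0.16 [324, 162, 8, 8, 42] [327.6 165. 
[... 1209 characters left out ...]
9 0.008]
scene yellow 0.128 [233, 225, 34, 27, 294] [249.9 241.9] [0.4717 0.1652 0.1365] [0.08  0.084 0.015]
scene blue 0.178 [219, 257, 12, 11, 93] [224.7 261.4] [0.4754 0.2628 0.183 ] [0.023 0.023 0.008]
scene blue 0.148 [212, 259, 28, 24, 375] [225.7 272.1] [0.4718 0.2677 0.1512] [0.059 0.061 0.009]
scene blue 0.128 [192, 209, 33, 25, 214] [208.4 224.8] [0.5831 0.1712 0.137 ] [0.079 0.079 0.012]
scene green 0.16 [259, 118, 8, 6, 26] [262.5 120. ] [ 0.6528 -0.2251  0.1671] [0.019 0.019 0.008]
scene green 0.128 [253, 124, 19, 12, 133] [262.1 129.7] [ 0.6502 -0.2192  0.1352] [0.056 0.051 0.013]
scene green 0.128 [165, 240, 35, 29, 392] [181.9 254.1] [0.5876 0.2704 0.1376] [0.079 0.08  0.008]
```

View pics/z.png

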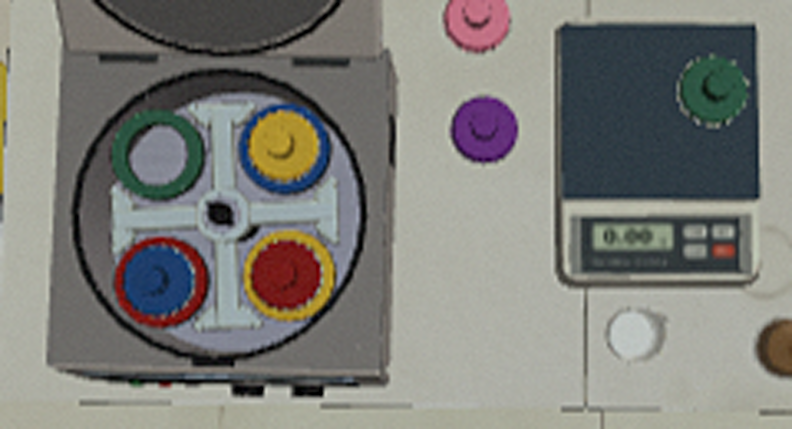

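Request:
drive_tool --plan '[[1,[0,0,0.045],0],[1,[0,0,0.045],0],[1,[0.024,0.05,0],0],[1,[0.024,0.05,0],0],[1,[0.024,0.05,0],0],[1,[0.024,0.05,0],0],[1,[0.024,0.05,0],0],[1,[0.024,0.05,0],0],[1,[0.024,0.05,0],0],[1,[0.024,0.05,0],0]]' --grip_force 50

```text
time: 1.35
ee_pos: [0.3829, -0.1142, 0.3432]
tcp_rot: [180.0, -0.0, 20.3]
wrist_force: [0.3, -0.7, 0.1]
opening: 0.0851
```

Request:
drive_tool --plan '[[1,[0.024,0.05,0],0],[1,[0.024,0.05,0],0],[1,[0.024,0.05,0],0],[1,[0.024,0.05,0],0],[1,[0.024,0.05,0],0],[1,[0.024,0.05,0],0],[1,[0.01,0.024,0],0],[1,[0,0,0],0],[1,[0,0,0],0]]'

```text
time: 2.48
ee_pos: [0.5379, 0.2032, 0.3432]
tcp_rot: [-179.8, 0.0, 20.7]
wrist_force: [-0.4, -0.8, -0.3]
opening: 0.0854
```

```bash
cat >> h.py <<'E'
from scipy.spatial.transform import Rotation as Rn
def wristframe(o=None):
    o=o or monitor.get_obs(); T=np.eye(4); T[:3,:3]=Rn.from_euler('xyz',o['tcp_rot'],degrees=True).as_matrix(); T[:3,3]=o['ee_pos']
    return T@np.array(eyes.camera_params('wrist')['mount'])
def wworld(d,T): 
    return world('wrist',d)@T[:3,:3].T+T[:3,3]
def blobs(im,W,d,bands=((.176,.195),(.146,.157),(.128,.143)),n=40):
    for c in RNG:
        for lo,hi in bands:
            mm=mask(im,c)&(d>0)&(W[...,2]>lo)&(W[...,2]<hi)
            k,l,s,cen=cv2.connectedComponentsWithStats(mm.astype(np.uint8))
            for i in range(1,k):
                if s[i,4]>n:
                    q=W[l==i]; (cx,cy),r=cv2.minEnclosingCircle(q[:,:2].astype(np.float32)); print(c,lo,s[i].tolist(),q.mean(0).round(4),'circ',round(cx,4),round(cy,4),round(r,4))
E
python3 - <<'E'
from h import *
o=monitor.get_obs(); print(o['time'],o['ee_pos'],o['tcp_rot'],o['q'])
T=wristframe(o); im,d=shot('wrist','w1'); np.save('pics/w1T.npy',T)
blobs(im,wworld(d,T),d)
E
```

```text
2.475 [0.53794563 0.20316736 0.3431961 ] [-1.79813724e+02  3.25122141e-02  2.06643222e+01] [ 20.60499908  11.97785962  28.19358087 106.24842631   0.18624208
 179.94067656]
red 0.176 [279, 230, 26, 25, 491] [0.4854 0.151  0.1833] circ 0.4834 0.1496 0.0129
red 0.146 [261, 200, 57, 53, 1619] [0.4909 0.1537 0.1519] circ 0.485 0.1507 0.0304
red 0.128 [149, 157, 78, 73, 1361] [0.4883 0.2614 0.138 ] circ 0.477 0.262 0.0406
yellow 0.176 [321, 115, 31, 30, 665] [0.5975 0.1564 0.1836] circ 0.597 0.1552 0.0129
yellow 0.146 [297, 91, 66, 67, 2461] [0.5988 0.1577 0.1519] circ 0.597 0.1551 0.0315
yellow 0.128 [253, 188, 73, 69, 1244] [0.4944 0.1528 0.1382] circ 0.4818 0.1469 0.0427
blue 0.176 [165, 198, 28, 26, 544] [0.479  0.2606 0.1833] circ 0.477 0.2609 0.0129
blue 0.146 [156, 169, 60, 57, 1772] [0.4849 0.2601 0.152 ] circ 0.4782 0.261 0.0305
blue 0.128 [286, 81, 82, 82, 1385] [0.6002 0.1642 0.1386] circ 0.597 0.1557 0.0398
green 0.128 [173, 43, 81, 85, 1926] [0.5969 0.2797 0.1385] circ 0.5904 0.2689 0.0385
```

View pics/w1.png

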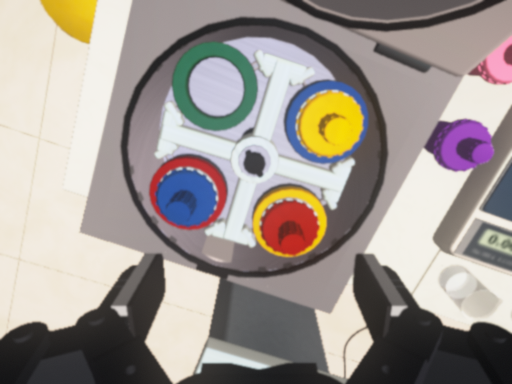

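Request:
drive_tool --plan '[[1,[0.015,-0.012,0],10],[1,[0.015,-0.012,0],10],[1,[0.015,-0.012,0],10],[1,[0.014,-0.012,0],9.7],[1,[0,0,0],0],[1,[0,0,0],0]]'

```text
time: 3.28
ee_pos: [0.5966, 0.1554, 0.3438]
tcp_rot: [-179.8, -0.0, 60.1]
wrist_force: [0.3, -0.3, 0.0]
opening: 0.0851
```

```bash
python3 - <<'E'
from h import *
o=monitor.get_obs(); print(o['time'],o['ee_pos'],o['tcp_rot'],o['q'])
T=wristframe(o); im,d=shot('wrist','w2'); np.save('pics/w2T.npy',T)
blobs(im,wworld(d,T),d)
E
```

```text
3.275 [0.59664582 0.15541685 0.34376127] [-1.79813675e+02 -1.94204955e-02  6.01313363e+01] [ 14.5386685   18.67569182  36.4890769  107.93290358   0.14425567
 134.40715014]
red 0.176 [147, 222, 28, 26, 524] [0.4856 0.1504 0.1832] circ 0.4836 0.1496 0.0128
red 0.146 [140, 193, 59, 53, 1669] [0.4912 0.154  0.1518] circ 0.4857 0.1511 0.0304
red 0.128 [57, 86, 87, 83, 1717] [0.4911 0.2624 0.1376] circ 0.4771 0.2612 0.0407
yellow 0.176 [246, 160, 28, 28, 589] [0.5972 0.1559 0.1837] circ 0.5963 0.1547 0.0132
yellow 0.146 [228, 133, 64, 61, 2161] [0.5994 0.1582 0.1521] circ 0.597 0.1547 0.0314
yellow 0.128 [134, 181, 76, 70, 1291] [0.4956 0.1533 0.1381] circ 0.4825 0.1462 0.0428
blue 0.176 [62, 122, 33, 30, 708] [0.4795 0.261  0.1831] circ 0.4778 0.2612 0.0128
blue 0.146 [62, 98, 67, 65, 2243] [0.4852 0.2605 0.1517] circ 0.4781 0.2607 0.031
blue 0.128 [221, 122, 77, 76, 1216] [0.6003 0.1653 0.1387] circ 0.5969 0.1558 0.0398
green 0.128 [149, 14, 86, 91, 2877] [0.5907 0.2724 0.1385] circ 0.5901 0.2685 0.0394
```

View pics/w2.png

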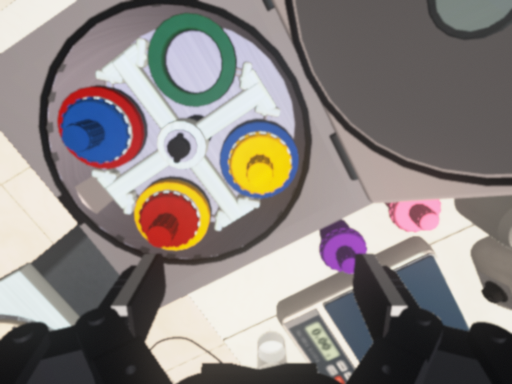

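Request:
drive_tool --plan '[[1,[0,0,-0.05],0],[1,[0,0,-0.05],0],[1,[0,0,-0.045],0],[1,[0,0,-0.022],0],[1,[0,0,0],0],[0,[0,0,0],0],[0,[0,0,0],0],[0,[0,0,0],0],[0,[0,0,0],0],[0,[0,0,0],0]]'

```text
time: 4.58
ee_pos: [0.5975, 0.1558, 0.1771]
tcp_rot: [-179.9, -0.1, 60.4]
wrist_force: [-0.7, 1.2, 7.1]
opening: 0.0226
```

Request:
drive_tool --plan '[[0,[0,0,0.01],0],[0,[0,0,0.02],0],[0,[0,0,0.03],0],[0,[0,0,0.04],0],[0,[0,0,0.03],0],[0,[0,0,0],0]]'

```text
time: 5.32
ee_pos: [0.5978, 0.1558, 0.3084]
tcp_rot: [-179.9, -0.1, 60.4]
wrist_force: [-0.3, 0.5, -3.0]
opening: 0.0224
```

```bash
python3 - <<'E'
from h import *
o=monitor.get_obs(); print(o['time'],o['ee_pos'],o['tcp_rot'],o['opening'],o['wrist_force'])
T=wristframe(o); im,d=shot('wrist','w3'); W=wworld(d,T)
blobs(im,W,d,bands=((.30,.33),(.265,.29),(.128,.143)))
E
```

```text
5.325 [0.59777892 0.15580282 0.30835598] [-1.79943661e+02 -1.35179106e-01  6.03927270e+01] 0.022415864024444086 [-0.27759557  0.51955834 -2.97287305]
red 0.128 [32, 89, 98, 91, 2097] [0.4929 0.2622 0.1374] circ 0.4761 0.2632 0.0428
yellow 0.3 [231, 249, 57, 68, 3065] [0.5992 0.158  0.313 ] circ 0.5975 0.1551 0.0131
yellow 0.265 [197, 191, 123, 74, 4862] [0.6056 0.1692 0.283 ] circ 0.5971 0.155 0.0317
yellow 0.128 [120, 194, 83, 75, 1433] [0.4969 0.1554 0.1381] circ 0.4833 0.1459 0.043
blue 0.128 [215, 128, 86, 68, 2059] [0.6035 0.1684 0.1386] circ 0.5971 0.156 0.0399
green 0.128 [134, 8, 97, 102, 3768] [0.5906 0.2724 0.1383] circ 0.5901 0.2684 0.0394
```

View pics/w3.png

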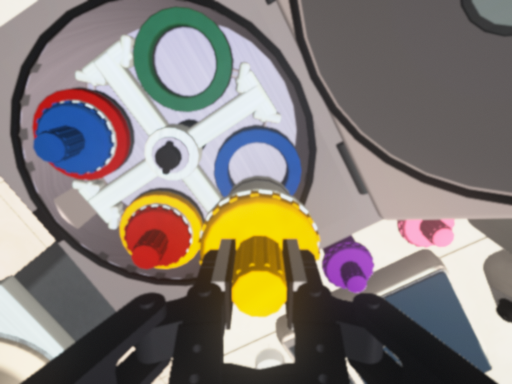

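Request:
drive_tool --plan '[[0,[-0.0024,0.03,0],0],[0,[-0.0025,0.045,0],0],[0,[-0.0024,0.038,0],0],[0,[0,0,0],0],[0,[0,0,-0.03],0],[0,[0,0,-0.03],0],[0,[0,0,0],0]]'

```text
time: 6.25
ee_pos: [0.5887, 0.2674, 0.2424]
tcp_rot: [-179.6, 0.3, 60.4]
wrist_force: [-0.5, -0.1, -1.6]
opening: 0.0224
```

```bash
python3 - <<'E'
from h import *
o=monitor.get_obs(); print(o['time'],o['ee_pos'],o['tcp_rot'],o['opening'],o['wrist_force'])
T=wristframe(o); im,d=shot('wrist','w4'); W=wworld(d,T)
blobs(im,W,d,bands=((.24,.27),(.20,.23),(.128,.143)))
E
```

```text
6.25 [0.58874543 0.26744988 0.24243518] [-179.58983527    0.31026692   60.36533691] 0.022381117289988293 [-0.49916869 -0.14105666 -1.60832863]
red 0.128 [88, 216, 105, 85, 2350] [0.4937 0.2745 0.1372] circ 0.4732 0.2625 0.0439
yellow 0.24 [231, 257, 57, 60, 2740] [0.5898 0.2689 0.2484] circ 0.5884 0.2669 0.0134
yellow 0.2 [198, 191, 122, 71, 5243] [0.5964 0.2804 0.2176] circ 0.5885 0.2666 0.0315
yellow 0.128 [224, 317, 44, 52, 868] [0.5162 0.156  0.1366] circ 0.5119 0.1513 0.0276
blue 0.128 [318, 258, 67, 40, 1121] [0.6213 0.174  0.1381] circ 0.6166 0.1683 0.0317
green 0.128 [217, 142, 92, 35, 1181] [0.6068 0.2924 0.1387] circ 0.6005 0.2834 0.0325
```

View pics/w4.png

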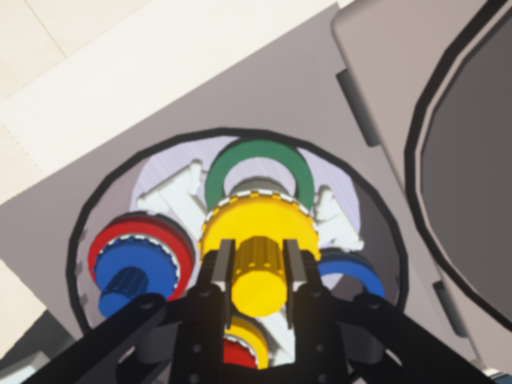

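Request:
drive_tool --plan '[[0,[0.0012,0.0012,0],0],[0,[0,0,-0.01],0],[0,[0,0,-0.015],0],[0,[0,0,-0.015],0],[0,[0,0,-0.015],0],[0,[0,0,-0.008],0],[0,[0,0,-0.001],0],[0,[0,0,0],0]]'

```text
time: 7.3
ee_pos: [0.5912, 0.27, 0.1828]
tcp_rot: [-179.8, -0.0, 60.4]
wrist_force: [0.2, 1.2, -3.5]
opening: 0.0228
```

Request:
drive_tool --plan '[[0,[0,0,-0.002],0],[0,[0,0,0],0]]'

```text
time: 7.55
ee_pos: [0.5912, 0.2699, 0.1805]
tcp_rot: [-179.8, -0.0, 60.4]
wrist_force: [0.3, 0.1, -2.7]
opening: 0.0229
```

Request:
drive_tool --plan '[[0,[0,0,-0.002],0],[0,[0,0,-0.001],0],[0,[0,0,0],0]]'

```text
time: 7.92
ee_pos: [0.5911, 0.2699, 0.1773]
tcp_rot: [-179.8, -0.0, 60.4]
wrist_force: [0.5, 0.0, -2.4]
opening: 0.0224
```

Request:
drive_tool --plan '[[0,[0,0,-0.001],0],[0,[0,0,0],0]]'

```text
time: 8.18
ee_pos: [0.5911, 0.2699, 0.1772]
tcp_rot: [-179.8, -0.0, 60.4]
wrist_force: [-3.3, -1.1, 5.6]
opening: 0.0228
```

Request:
drive_tool --plan '[[1,[0,0,0],0],[1,[0,0,0],0],[1,[0,0,0],0],[1,[0,0,0.05],0],[1,[0,0,0.06],0],[1,[-0.038,-0.003,0.05],0],[1,[-0.038,-0.003,0],0],[1,[-0.038,-0.003,0],0],[1,[0,0,0],0],[1,[0,0,0],0]]'

```text
time: 9.43
ee_pos: [0.4776, 0.261, 0.3361]
tcp_rot: [-179.8, -0.0, 60.4]
wrist_force: [0.5, 0.3, -0.1]
opening: 0.0853
```

```bash
python3 - <<'E'
from h import *
o=monitor.get_obs(); print(o['time'],o['ee_pos'],o['tcp_rot'],o['q'])
T=wristframe(o); im,d=shot('wrist','w5'); np.save('pics/w2T.npy',T)
blobs(im,wworld(d,T),d)
E
```

```text
9.425 [0.47761836 0.26101442 0.33610402] [-1.79826552e+02 -2.89748334e-02  6.04085286e+01] [ 28.57764374   7.12348079  21.82084777 104.76422884   0.16264453
 148.16897639]
red 0.176 [307, 256, 28, 26, 514] [0.4833 0.1519 0.1833] circ 0.483 0.1495 0.0131
red 0.146 [287, 225, 58, 52, 1602] [0.4855 0.1582 0.152 ] circ 0.4835 0.1514 0.0302
red 0.128 [218, 122, 80, 79, 1564] [0.4789 0.2699 0.1386] circ 0.4766 0.2618 0.0405
yellow 0.176 [359, 86, 33, 32, 784] [0.5898 0.2697 0.1836] circ 0.5904 0.2688 0.0129
yellow 0.146 [329, 62, 71, 72, 2814] [0.5886 0.272  0.1519] circ 0.5912 0.2691 0.0321
yellow 0.128 [278, 213, 74, 67, 1139] [0.4861 0.1617 0.1385] circ 0.4816 0.1469 0.0425
blue 0.176 [244, 161, 29, 30, 616] [0.4771 0.2621 0.1837] circ 0.4764 0.2613 0.0128
blue 0.146 [228, 134, 62, 62, 2101] [0.4795 0.265  0.1522] circ 0.4773 0.2617 0.0304
blue 0.128 [371, 156, 81, 74, 2714] [0.5983 0.1549 0.1381] circ 0.5971 0.1522 0.0438
```

View pics/w5.png

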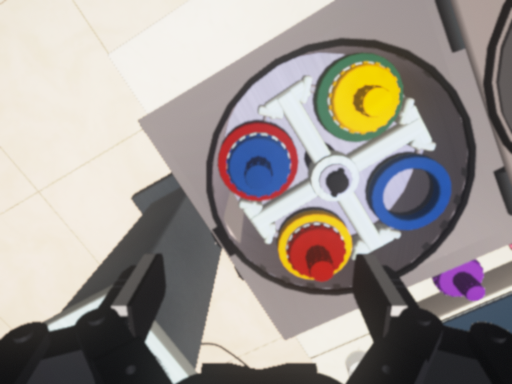

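Request:
drive_tool --plan '[[1,[0,0,-0.05],0],[1,[0,0,-0.05],0],[1,[0,0,-0.04],0],[1,[0,0,-0.019],0],[1,[0,0,0],0],[0,[0,0,0],0],[0,[0,0,0],0],[0,[0,0,0],0],[0,[0,0,0],0],[0,[0,0,0],0]]'

```text
time: 10.72
ee_pos: [0.4775, 0.2611, 0.1777]
tcp_rot: [-179.8, -0.1, 60.4]
wrist_force: [-0.5, -0.0, 4.6]
opening: 0.0221
```

Request:
drive_tool --plan '[[0,[0,0,0.01],0],[0,[0,0,0.02],0],[0,[0,0,0.03],0],[0,[0,0,0.04],0],[0,[0,0,0.03],0],[0,[0,0,0],0]]'

```text
time: 11.48
ee_pos: [0.4778, 0.2612, 0.3092]
tcp_rot: [-179.9, -0.2, 60.4]
wrist_force: [0.7, -0.9, -1.9]
opening: 0.0221
```

Request:
drive_tool --plan '[[0,[0.022,-0.0195,0],0],[0,[0.038,-0.0335,0],0],[0,[0.038,-0.0335,0],0],[0,[0.0214,-0.0192,0],0],[0,[0,0,0],0],[0,[0,0,-0.03],0],[0,[0,0,-0.03],0],[0,[0,0,0],0],[0,[0,0,0],0]]'

```text
time: 12.6
ee_pos: [0.5964, 0.1556, 0.248]
tcp_rot: [-179.8, -0.0, 60.4]
wrist_force: [-0.4, -0.1, -0.9]
opening: 0.0229
```

```bash
python3 - <<'E'
from h import *
o=monitor.get_obs(); print(o['time'],o['ee_pos'],o['tcp_rot'],o['opening'],o['wrist_force'])
T=wristframe(o); im,d=shot('wrist','w6'); W=wworld(d,T)
blobs(im,W,d,bands=((.24,.27),(.20,.23),(.128,.143)))
E
```

```text
12.6 [0.59642589 0.15564037 0.24802018] [-1.79827082e+02 -2.91375791e-02  6.04281363e+01] 0.02293046793989271 [-0.39185214 -0.07518854 -0.92242327]
red 0.128 [0, 90, 102, 113, 5479] [0.4838 0.2587 0.1368] circ 0.4769 0.2617 0.0408
yellow 0.128 [90, 220, 104, 81, 2018] [0.5011 0.1574 0.138 ] circ 0.4838 0.1492 0.0405
blue 0.24 [231, 247, 57, 68, 3037] [0.5982 0.1583 0.2522] circ 0.5965 0.1558 0.0153
blue 0.2 [199, 190, 121, 72, 4885] [0.6047 0.1692 0.2222] circ 0.5963 0.1557 0.0314
blue 0.128 [206, 140, 107, 69, 2693] [0.6066 0.1728 0.1385] circ 0.597 0.1559 0.0401
green 0.128 [102, 0, 50, 112, 824] [0.5631 0.2809 0.1385] circ 0.5732 0.2764 0.0336
green 0.128 [177, 0, 47, 57, 585] [0.6246 0.2707 0.1386] circ 0.6194 0.2706 0.0206
```

View pics/w6.png

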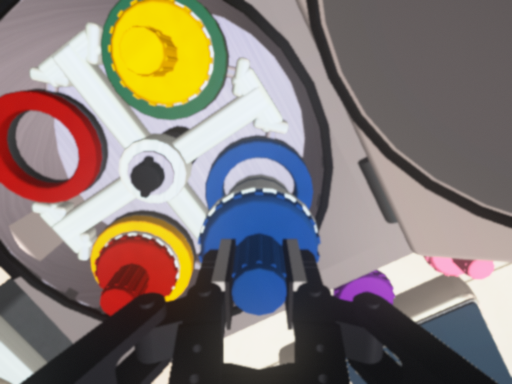

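Request:
drive_tool --plan '[[0,[0.0005,0,-0.01],0],[0,[0,0,-0.015],0],[0,[0,0,-0.015],0],[0,[0,0,-0.015],0],[0,[0,0,-0.01],0],[0,[0,0,-0.004],0],[0,[0,0,0],0],[0,[0,0,0],0]]'

```text
time: 13.65
ee_pos: [0.5974, 0.1553, 0.1783]
tcp_rot: [-179.8, -0.0, 60.4]
wrist_force: [-0.2, -0.8, -2.4]
opening: 0.0223
```

Request:
drive_tool --plan '[[0,[0,0,-0.001],0],[0,[0,0,-0.001],0],[0,[0,0,0],0]]'

```text
time: 14.02
ee_pos: [0.5974, 0.1553, 0.1777]
tcp_rot: [-179.9, -0.1, 60.4]
wrist_force: [-3.3, -1.2, 8.6]
opening: 0.0222
```

Request:
drive_tool --plan '[[1,[0,0,0],0],[1,[0,0,0],0],[1,[0,0,0],0],[1,[0,0,0.05],0],[1,[0,0,0.06],0],[1,[-0.038,-0.0018,0.05],0],[1,[-0.038,-0.0019,0],0],[1,[-0.038,-0.0018,0],0],[1,[0,0,0],0],[1,[0,0,0],0]]'

```text
time: 15.28
ee_pos: [0.4837, 0.1498, 0.3358]
tcp_rot: [-179.8, -0.0, 60.4]
wrist_force: [-0.5, 0.1, 0.2]
opening: 0.086
```

```bash
python3 - <<'E'
from h import *
o=monitor.get_obs(); print(o['time'],o['ee_pos'],o['tcp_rot'],o['q'])
T=wristframe(o); im,d=shot('wrist','w7')
blobs(im,wworld(d,T),d)
E
```

```text
15.275 [0.48373808 0.14980607 0.33577772] [-1.79826849e+02 -2.25250094e-02  6.04051617e+01] [ 17.13343616   1.8200278   16.12741285 104.40967261   0.1415131
 136.72811414]
red 0.176 [244, 162, 30, 29, 616] [0.4838 0.1504 0.1837] circ 0.4831 0.1492 0.0129
red 0.146 [228, 135, 63, 61, 2140] [0.4861 0.1538 0.1522] circ 0.4839 0.1502 0.0306
red 0.128 [146, 13, 90, 95, 3709] [0.4767 0.2639 0.1381] circ 0.4766 0.2614 0.0403
yellow 0.146 [268, 0, 66, 23, 971] [0.5795 0.2497 0.1515] circ 0.583 0.2548 0.0269
yellow 0.128 [219, 124, 81, 79, 1641] [0.4864 0.1526 0.1386] circ 0.4836 0.1481 0.0407
blue 0.176 [361, 88, 33, 33, 779] [0.5965 0.1558 0.1836] circ 0.5972 0.1547 0.0128
blue 0.146 [331, 64, 71, 72, 2751] [0.5955 0.1578 0.152 ] circ 0.5974 0.1544 0.0317
blue 0.128 [317, 54, 89, 89, 1957] [0.5914 0.162  0.1386] circ 0.5976 0.1542 0.0425
green 0.128 [255, 0, 19, 22, 166] [0.5546 0.266  0.1386] circ 0.5531 0.2651 0.0103
```

View pics/w7.png

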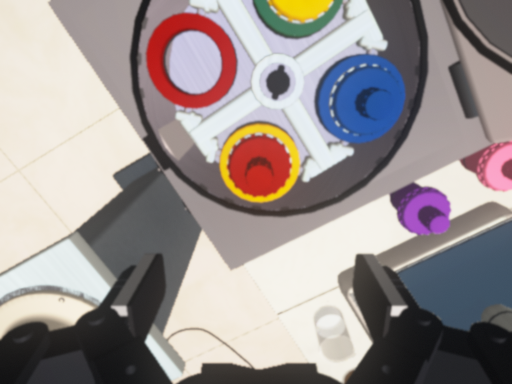

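Blue is seated in the blue collar (knob top at pixel (377,104), z 0.184). Red is next, at pixel (259,176) on the jaw axis.

Request:
drive_tool --plan '[[1,[0,0,-0.05],0],[1,[0,0,-0.05],0],[1,[0,0,-0.04],0],[1,[0,0,-0.019],0],[1,[0,0,0],0],[0,[0,0,0],0],[0,[0,0,0],0],[0,[0,0,0],0],[0,[0,0,0],0],[0,[0,0,0],0]]'

```text
time: 16.58
ee_pos: [0.4837, 0.1498, 0.1775]
tcp_rot: [-179.9, -0.1, 60.4]
wrist_force: [-0.6, -0.9, 5.7]
opening: 0.0227
```

Request:
drive_tool --plan '[[0,[0,0,0.01],0],[0,[0,0,0.02],0],[0,[0,0,0.03],0],[0,[0,0,0.04],0],[0,[0,0,0.03],0],[0,[0,0,0],0]]'

```text
time: 17.32
ee_pos: [0.484, 0.1499, 0.3088]
tcp_rot: [-179.9, -0.1, 60.4]
wrist_force: [-0.5, -0.1, -1.9]
opening: 0.0223
```

Request:
drive_tool --plan '[[0,[-0.0024,0.03,0],0],[0,[-0.0024,0.045,0],0],[0,[-0.0024,0.0367,0],0],[0,[0,0,0],0],[0,[0,0,-0.03],0],[0,[0,0,-0.03],0],[0,[0,0,0],0],[0,[0,0,0],0]]'

```text
time: 18.32
ee_pos: [0.4763, 0.261, 0.2475]
tcp_rot: [-179.8, -0.0, 60.4]
wrist_force: [-0.6, -0.0, -1.4]
opening: 0.0225
```

```bash
python3 - <<'E'
from h import *
o=monitor.get_obs(); print(o['time'],o['ee_pos'],o['tcp_rot'],o['opening'],o['wrist_force'])
T=wristframe(o); im,d=shot('wrist','w8'); W=wworld(d,T)
blobs(im,W,d,bands=((.24,.27),(.20,.23),(.128,.143)))
E
```

```text
18.325 [0.47630355 0.26102049 0.24754656] [-1.79819749e+02 -1.73369074e-02  6.03699844e+01] 0.02247414726821607 [-0.62650913 -0.00780146 -1.37707511]
red 0.24 [230, 249, 58, 67, 3110] [0.4779 0.2635 0.2521] circ 0.4772 0.2611 0.0145
red 0.2 [197, 191, 124, 69, 4983] [0.4841 0.2748 0.222 ] circ 0.4765 0.2614 0.0316
red 0.128 [205, 138, 108, 71, 2847] [0.4857 0.2793 0.1383] circ 0.4763 0.2619 0.04
yellow 0.128 [317, 257, 65, 39, 1057] [0.5084 0.1661 0.1384] circ 0.5039 0.161 0.0314
blue 0.128 [408, 182, 104, 97, 2276] [0.5881 0.1734 0.1386] circ 0.5954 0.156 0.0405
```

View pics/w8.png

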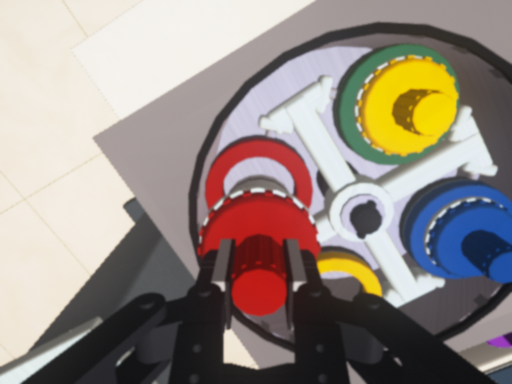

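Red is aligned over the red collar, within 1 mm. I'll lower it.

Request:
drive_tool --plan '[[0,[0,0.0005,-0.01],0],[0,[0,0,-0.015],0],[0,[0,0,-0.015],0],[0,[0,0,-0.015],0],[0,[0,0,-0.01],0],[0,[0,0,-0.004],0],[0,[0,0,0],0],[0,[0,0,-0.001],0],[0,[0,0,-0.001],0],[0,[0,0,0],0]]'

```text
time: 19.62
ee_pos: [0.4764, 0.2621, 0.1774]
tcp_rot: [-179.9, -0.1, 60.4]
wrist_force: [-3.6, -1.9, 8.4]
opening: 0.0226
```

Request:
drive_tool --plan '[[1,[0,0,0],0],[1,[0,0,0],0],[1,[0,0,0],0],[1,[0,0,0.05],0],[1,[0,0,0.06],0],[1,[0.038,0.0022,0.05],0],[1,[0.038,0.0023,0],0],[1,[0.038,0.0022,0],0],[1,[0,0,0],0],[1,[0,0,0],0]]'

```text
time: 20.88
ee_pos: [0.588, 0.2686, 0.3327]
tcp_rot: [-179.8, 0.0, 60.4]
wrist_force: [-0.8, 0.0, 0.8]
opening: 0.0855
```

```bash
python3 - <<'E'
from h import *
o=monitor.get_obs(); print(o['time'],o['ee_pos'],o['tcp_rot'],o['q'])
T=wristframe(o); im,d=shot('wrist','w9')
blobs(im,wworld(d,T),d)
E
```

```text
20.875 [0.58800061 0.26861022 0.33265881] [-1.79768703e+02  3.66103912e-02  6.03872621e+01] [ 24.48436313  23.11835723  40.99255568 108.03948937   0.16588456
 144.09693567]
red 0.176 [145, 226, 28, 27, 575] [0.4785 0.2626 0.1831] circ 0.4773 0.262 0.0127
red 0.146 [136, 196, 63, 57, 1880] [0.4833 0.2657 0.1517] circ 0.4761 0.2614 0.0319
red 0.128 [132, 182, 78, 72, 1410] [0.489  0.2704 0.1376] circ 0.4767 0.2614 0.0405
yellow 0.176 [247, 160, 29, 29, 634] [0.5911 0.27   0.1837] circ 0.5905 0.2689 0.013
yellow 0.146 [229, 133, 66, 64, 2381] [0.5925 0.2721 0.152 ] circ 0.5903 0.2684 0.0319
yellow 0.128 [197, 264, 70, 62, 2105] [0.4833 0.1487 0.1374] circ 0.4812 0.1454 0.0444
blue 0.176 [312, 257, 28, 27, 531] [0.5972 0.1574 0.1833] circ 0.5969 0.1556 0.0127
blue 0.146 [291, 226, 60, 53, 1693] [0.5989 0.1626 0.1519] circ 0.5965 0.1545 0.032
blue 0.128 [281, 213, 75, 66, 1132] [0.5989 0.1714 0.1383] circ 0.5972 0.1532 0.0431
```

View pics/w9.png

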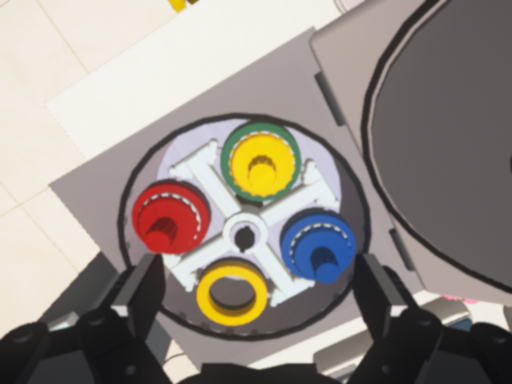

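Request:
drive_tool --plan '[[1,[0,0,-0.05],0],[1,[0,0,-0.05],0],[1,[0,0,-0.04],0],[1,[0,0,-0.018],0],[1,[0,0,0],0],[1,[0,0,0],0]]'

```text
time: 21.68
ee_pos: [0.5881, 0.2689, 0.1771]
tcp_rot: [-179.9, -0.1, 60.4]
wrist_force: [-0.6, -0.9, 1.3]
opening: 0.0853
```

Request:
drive_tool --plan '[[1,[0.0025,0,0],0],[0,[0,0,0],0],[0,[0,0,0],0],[0,[0,0,0],0],[0,[0,0,0],0],[0,[0,0,0],0]]'

```text
time: 22.42
ee_pos: [0.5907, 0.2686, 0.1751]
tcp_rot: [-179.8, -0.0, 60.4]
wrist_force: [-0.8, -0.4, 1.0]
opening: 0.0227
```

Request:
drive_tool --plan '[[0,[0,0,0.01],0],[0,[0,0,0.02],0],[0,[0,0,0.03],0],[0,[0,0,0.04],0],[0,[0,0,0.03],0],[0,[0,0,0],0]]'

```text
time: 23.18
ee_pos: [0.5912, 0.2689, 0.3075]
tcp_rot: [-179.9, -0.2, 60.4]
wrist_force: [0.7, 0.1, -2.9]
opening: 0.0227
```

Request:
drive_tool --plan '[[0,[-0.019,-0.021,0],0],[0,[-0.034,-0.038,0],0],[0,[-0.034,-0.039,0],0],[0,[-0.0204,-0.0221,0],0],[0,[0,0,0],0],[0,[0,0,-0.03],0],[0,[0,0,-0.03],0],[0,[0,0,0],0],[0,[0,0,0],0]]'

```text
time: 24.3
ee_pos: [0.4835, 0.1489, 0.2455]
tcp_rot: [-179.8, -0.0, 60.4]
wrist_force: [-0.7, 0.4, -2.5]
opening: 0.0225
```

```bash
python3 - <<'E'
from h import *
o=monitor.get_obs(); print(o['time'],o['ee_pos'],o['tcp_rot'],o['opening'],o['wrist_force'])
T=wristframe(o); im,d=shot('wrist','w10'); W=wworld(d,T)
blobs(im,W,d,bands=((.24,.27),(.20,.23),(.128,.143)))
E
```

```text
24.3 [0.48354087 0.148867   0.2454561 ] [-1.79802986e+02 -5.45558024e-03  6.04131468e+01] 0.022482979485803856 [-0.73879137  0.38865829 -2.53416732]
red 0.128 [99, 0, 128, 120, 3519] [0.4796 0.2546 0.1383] circ 0.4747 0.2623 0.0425
yellow 0.24 [231, 251, 58, 67, 3130] [0.4855 0.152  0.2523] circ 0.4837 0.1491 0.0136
yellow 0.2 [197, 190, 124, 76, 5198] [0.4918 0.1633 0.2221] circ 0.4836 0.1492 0.0318
yellow 0.128 [205, 142, 109, 68, 2755] [0.4931 0.1659 0.1385] circ 0.4832 0.1487 0.0402
blue 0.128 [339, 45, 123, 122, 3461] [0.5887 0.1659 0.1385] circ 0.5982 0.1544 0.043
green 0.128 [271, 0, 83, 19, 1079] [0.5724 0.2391 0.1386] circ 0.5739 0.2426 0.0248
```

View pics/w10.png

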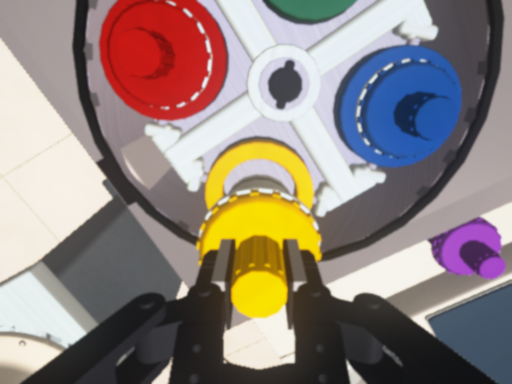

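Yellow is aligned over its collar.

Request:
drive_tool --plan '[[0,[0,0,-0.01],0],[0,[0,0,-0.015],0],[0,[0,0,-0.015],0],[0,[0,0,-0.015],0],[0,[0,0,-0.01],0],[0,[0,0,-0.004],0],[0,[0,0,0],0],[0,[0,0,-0.001],0],[0,[0,0,-0.001],0],[0,[0,0,0],0]]'

```text
time: 25.6
ee_pos: [0.4835, 0.1487, 0.175]
tcp_rot: [-179.9, -0.1, 60.4]
wrist_force: [-0.7, 0.3, 4.9]
opening: 0.0229
```

Request:
drive_tool --plan '[[1,[0,0,0],0],[1,[0,0,0],0],[1,[0,0,0],0],[1,[0,0,0.05],0],[1,[0,0,0.06],0],[1,[0,0,0.05],0],[1,[0.021,-0.047,0],0],[1,[0.021,-0.047,0],0],[1,[0.021,-0.047,0],0],[1,[0.021,-0.047,0],0]]'

```text
time: 26.85
ee_pos: [0.5678, -0.0411, 0.334]
tcp_rot: [-179.8, -0.0, 60.4]
wrist_force: [0.4, 0.5, 1.0]
opening: 0.0851
```

Request:
drive_tool --plan '[[1,[0.021,-0.047,0],0],[1,[0.021,-0.047,0],0],[1,[0.021,-0.047,0],0],[1,[0.022,-0.046,0],0],[1,[0,0,0],0],[1,[0,0,0],0],[1,[0,0,0],0]]'

```text
time: 27.72
ee_pos: [0.6519, -0.2253, 0.3353]
tcp_rot: [-179.9, -0.0, 60.5]
wrist_force: [-0.1, 0.4, -0.5]
opening: 0.0852
```

```bash
python3 - <<'E'
from h import *
o=monitor.get_obs(); print(o['time'],o['ee_pos'],o['tcp_rot'],o['q'])
T=wristframe(o); im,d=shot('wrist','w11')
blobs(im,wworld(d,T),d,bands=((.158,.178),(.13,.14)))
E
```

```text
27.725 [ 0.65186672 -0.22526018  0.33529808] [-1.79877564e+02 -2.10650156e-02  6.04647328e+01] [-1.90795618e+01  3.19261826e+01  5.37092591e+01  1.11899657e+02
  4.29342490e-02  1.00455639e+02]
green 0.158 [250, 160, 27, 25, 508] [ 0.6548 -0.2275  0.1679] circ 0.6546 -0.2286 0.0128
green 0.13 [235, 133, 57, 56, 1668] [ 0.6576 -0.2218  0.1361] circ 0.6558 -0.226 0.0288
```

View pics/w11.png

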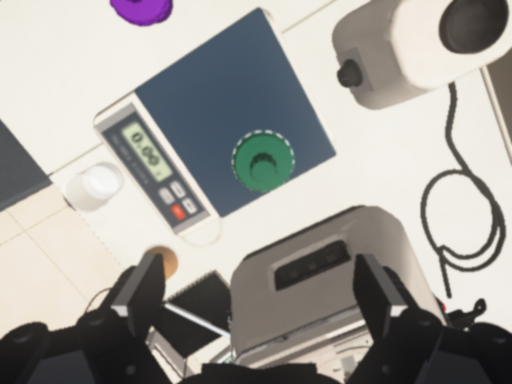

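```bash
python3 - <<'E'
from h import *
z=np.load('pics/w11.npz'); d=z['d']; o=monitor.get_obs(); W=wworld(d,wristframe(o))
zz=np.load('pics/top0.npz'); W2=world('top',zz['d'])
for n,X in (('wrist',W[:250]),('top',W2)):
    P=X.reshape(-1,3); v=P-[.6545,-.2283,0]; r=np.hypot(v[:,0],v[:,1])
    for a,b in ((35,50),(50,65),(65,80),(80,100),(100,130)):
        m=(r>a/1e3)&(r<b/1e3)&(P[:,2]<.4)&(P[:,2]>-.05); i=np.argmax(np.where(m,P[:,2],-1)); print(n,a,m.sum(),P[i].round(3))
E
```

```text
wrist 35 1850 [ 0.622 -0.196  0.066]
wrist 50 3201 [ 0.592 -0.213  0.066]
wrist 65 3781 [ 0.72  -0.214  0.066]
wrist 80 5934 [ 0.706 -0.148  0.066]
wrist 100 12646 [ 0.777 -0.206  0.068]
top 35 323 [ 0.623 -0.256  0.071]
top 50 502 [ 0.605 -0.253  0.069]
top 65 588 [ 0.589 -0.246  0.072]
top 80 933 [ 0.69  -0.144  0.07 ]
top 100 2037 [ 0.777 -0.203  0.072]
```

Request:
drive_tool --plan '[[1,[0.0027,-0.003,-0.05],0],[1,[0,0,-0.05],0],[1,[0,0,-0.05],0],[1,[0,0,-0.02],0],[1,[0,0,-0.005],0],[1,[0,0,0],0]]'

```text
time: 28.52
ee_pos: [0.6551, -0.229, 0.1606]
tcp_rot: [-179.9, -0.0, 60.4]
wrist_force: [-0.2, 0.2, -0.1]
opening: 0.0855
```

Request:
drive_tool --plan '[[0,[-0.0005,0.0006,0],0],[0,[0,0,0],0],[0,[0,0,0],0],[0,[0,0,0],0],[0,[0,0,0],0],[0,[0,0,0],0]]'

```text
time: 29.28
ee_pos: [0.6546, -0.2289, 0.1594]
tcp_rot: [-179.8, -0.0, 60.4]
wrist_force: [-0.6, 0.7, 3.9]
opening: 0.0228
```

Request:
drive_tool --plan '[[0,[0,0,0.01],0],[0,[0,0,0.02],0],[0,[0,0,0.04],0],[0,[0,0,0.05],0],[0,[0,0,0.04],0],[0,[0,0,0],0]]'

```text
time: 30.02
ee_pos: [0.655, -0.2291, 0.3229]
tcp_rot: [179.9, -0.1, 60.4]
wrist_force: [0.9, 0.0, -1.7]
opening: 0.0225
```

```bash
python3 - <<'E'
from h import *
o=monitor.get_obs(); print(o['time'],o['ee_pos'],o['tcp_rot'],o['opening'],o['wrist_force'])
T=wristframe(o); im,d=shot('wrist','w12'); W=wworld(d,T)
blobs(im,W,d,bands=((.30,.345),(.265,.30)))
E
```

```text
30.025 [ 0.65499681 -0.22906189  0.32285218] [ 1.79875755e+02 -5.83580655e-02  6.03965676e+01] 0.02254506790435749 [ 0.86983385  0.04368821 -1.69305291]
green 0.3 [232, 231, 56, 83, 3184] [ 0.6588 -0.225   0.3265] circ 0.6577 -0.2277 0.0135
green 0.265 [205, 190, 115, 70, 3211] [ 0.6653 -0.215   0.2991] circ 0.6599 -0.2263 0.0293
```

View pics/w12.png

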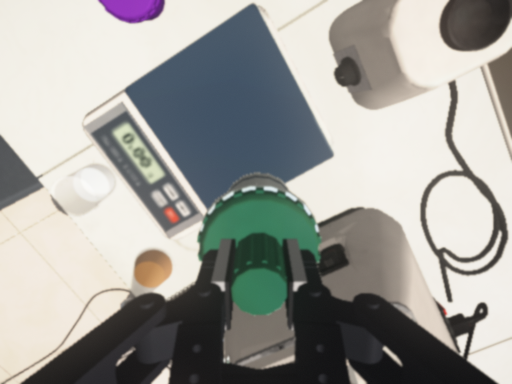

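Request:
drive_tool --plan '[[0,[-0.0035,0.025,0],0],[0,[-0.006,0.045,0],0],[0,[-0.007,0.055,0],0],[0,[-0.007,0.055,0],0],[0,[-0.007,0.055,0],0],[0,[-0.007,0.055,0],0],[0,[-0.007,0.055,0],0],[0,[-0.007,0.055,0],0],[0,[-0.007,0.055,0],0],[0,[-0.004,0.0278,0],0]]'

```text
time: 31.32
ee_pos: [0.5908, 0.2565, 0.3166]
tcp_rot: [-179.7, 0.1, 60.5]
wrist_force: [-0.6, -0.2, -2.5]
opening: 0.0227
```

Request:
drive_tool --plan '[[0,[-0.002,0.015,0],0],[0,[0,0,0],0],[0,[0,0,0],0],[0,[0,0,-0.03],0],[0,[0,0,-0.04],0],[0,[0,0,0],0],[0,[0,0,0],0]]'

```text
time: 32.2
ee_pos: [0.5904, 0.2683, 0.2511]
tcp_rot: [-179.9, -0.1, 60.3]
wrist_force: [0.2, 0.5, -2.0]
opening: 0.0223
```

```bash
python3 - <<'E'
from h import *
o=monitor.get_obs(); print(o['time'],o['ee_pos'],o['tcp_rot'],o['opening'],o['wrist_force'])
T=wristframe(o); im,d=shot('wrist','w13'); W=wworld(d,T)
blobs(im,W,d,bands=((.24,.275),(.20,.24),(.128,.143)))
E
```

```text
32.2 [0.59040267 0.26826729 0.25106772] [-1.79869062e+02 -8.60847973e-02  6.03413431e+01] 0.02232259442779256 [ 0.2446475   0.53790283 -2.04076287]
red 0.128 [91, 215, 102, 86, 2259] [0.4936 0.2731 0.1373] circ 0.4768 0.2619 0.0404
yellow 0.128 [230, 314, 36, 55, 801] [0.5165 0.1535 0.1367] circ 0.5098 0.1483 0.03
blue 0.128 [316, 252, 63, 43, 915] [0.6219 0.1761 0.1374] circ 0.6167 0.167 0.0316
green 0.24 [232, 242, 55, 73, 2964] [0.5937 0.2722 0.2568] circ 0.5939 0.2678 0.0145
green 0.2 [204, 193, 116, 69, 4293] [0.6007 0.2813 0.2281] circ 0.5936 0.2692 0.0296
green 0.128 [207, 142, 102, 61, 1951] [0.6002 0.2864 0.1387] circ 0.59 0.2697 0.0383
```

View pics/w13.png

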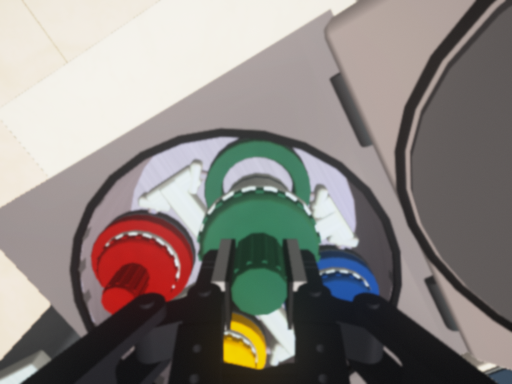

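Request:
drive_tool --plan '[[0,[0,0,-0.015],0],[0,[0,0,-0.015],0],[0,[0,0,-0.015],0],[0,[0,0,-0.015],0],[0,[0,0,-0.01],0],[0,[0,0,-0.002],0],[0,[0,0,0],0],[0,[0,0,0],0]]'

```text
time: 33.25
ee_pos: [0.5902, 0.269, 0.1777]
tcp_rot: [-179.8, -0.0, 60.4]
wrist_force: [-0.5, -0.1, -1.6]
opening: 0.0226
```

Request:
drive_tool --plan '[[0,[0,0,-0.001],0],[0,[0,0,-0.001],0],[0,[0,0,0],0]]'

```text
time: 33.62
ee_pos: [0.5901, 0.269, 0.1757]
tcp_rot: [-179.8, -0.0, 60.4]
wrist_force: [-1.1, -1.2, 3.7]
opening: 0.0225
```

Request:
drive_tool --plan '[[1,[0,0,0],0],[1,[0,0,0],0],[1,[0,0,0],0],[1,[0,0,0.05],0],[1,[0,0,0.06],0],[1,[-0.018,-0.02,0.05],0],[1,[-0.018,-0.02,0],0],[1,[-0.018,-0.02,0],0],[1,[0,0,0],0],[1,[0,0,0],0]]'

```text
time: 34.88
ee_pos: [0.5362, 0.2092, 0.335]
tcp_rot: [-179.8, -0.0, 60.4]
wrist_force: [0.2, -0.3, -0.3]
opening: 0.0853
```

```bash
python3 - <<'E'
from h import *
o=monitor.get_obs(); print(o['time'],o['ee_pos'],o['tcp_rot'],o['opening'])
T=wristframe(o); im,d=shot('wrist','w14')
blobs(im,wworld(d,T),d)
im,d=shot('scene','scene1')
E
```

```text
34.875 [0.53622389 0.20917662 0.33496581] [-1.79806393e+02 -1.39515729e-02  6.03892829e+01] 0.08527748193229591
red 0.176 [153, 142, 31, 31, 697] [0.4781 0.262  0.1833] circ 0.4768 0.2618 0.0132
red 0.146 [144, 116, 66, 66, 2391] [0.4809 0.2632 0.1517] circ 0.4765 0.2616 0.0321
red 0.128 [139, 105, 83, 82, 1738] [0.4842 0.2655 0.1381] circ 0.4769 0.2617 0.0406
yellow 0.176 [230, 241, 26, 27, 527] [0.4848 0.1506 0.1833] circ 0.4843 0.1494 0.0128
yellow 0.146 [214, 211, 61, 54, 1782] [0.4881 0.1551 0.1518] circ 0.4833 0.149 0.032
yellow 0.128 [207, 199, 75, 69, 1312] [0.4896 0.1586 0.1383] circ 0.4829 0.1461 0.0428
blue 0.176 [334, 180, 30, 29, 630] [0.5966 0.1565 0.1835] circ 0.5966 0.155 0.0129
blue 0.146 [308, 151, 66, 63, 2098] [0.5971 0.1605 0.1521] circ 0.5972 0.1548 0.032
blue 0.128 [298, 140, 80, 77, 1521] [0.5956 0.1661 0.1386] circ 0.5971 0.1544 0.0422
green 0.176 [265, 63, 32, 33, 770] [0.5907 0.2704 0.1839] circ 0.5907 0.27 0.0128
green 0.146 [247, 40, 68, 75, 2788] [0.5921 0.2708 0.1522] circ 0.5911 0.27 0.0312
green 0.128 [236, 34, 84, 89, 1444] [0.5877 0.2689 0.1386] circ 0.5899 0.2689 0.0387
```

View pics/w14.png

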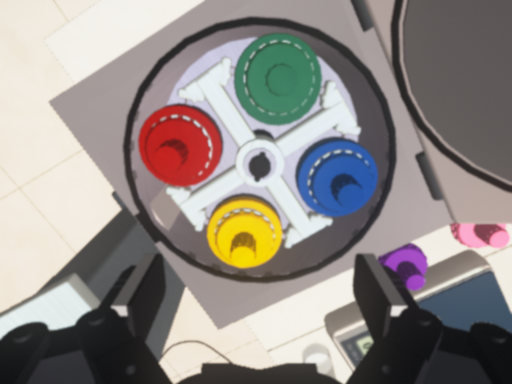

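View pics/scene1.png

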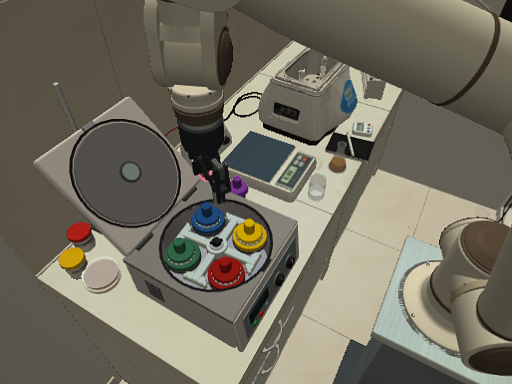

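All four buckets are in their own collars, with every knob top at z about 0.184 as it should be. The flask and beaker are unmoved and the gripper is clear.

```bash
python3 -c "
from workcell import job; print(job.job_done())"
```

```text
the job is handed in; nothing more can be done
None
```

All four buckets are now in the collars of their own colours, and I handed the job in at about 35 s of the 96 s. No verdict was reported.

**Order of moves:** yellow went to the free green collar, then blue, red and yellow to their own collars. Last, green went from the scale to the green collar. I lowered each one until the wrist force showed the flange on the collar, then released it.

**Last checks:**
- **Seating:** in the final wrist picture, the knob tops measured 0.183–0.184 m (0.184 m expected when fully home) and the lids 0.152 m.
- **Centring:** each bucket was within about 2 mm of its collar's centre.
- **Flask and beaker:** they look unmoved in the final scene picture; I did not measure them.
- **Gripper:** it was open and clear above the hub.

**Disagreements:** the fixed cameras differed from each other by about 5 mm in y at the start, so I used the wrist camera's positions. While green was held, its colour mask missed part of the lid and put it about 3 mm off. It looked centred in the picture and measured within 2 mm once seated.

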